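# Look at a wheel bearing through the loupe

## Task

Press the clear cover of the bearing box down until it snaps fully shut; only then take the loupe off its wooden cradle by the handle. Hold the loupe level with its lens centred over the bearing and as high as the pointer on the box's gauge post, clear of the box, and finish there: the job ends while you are still holding it, steady. Leave the bearing, the pointer and everything else on the bench where they are.

Things in the scene. Friction and masses are not known exactly. Their poses are not given: they have to be found in the camera images.
- bearing_box: low grey steel box 110 x 104 mm, walls to 45 mm height, on a dark base plate (from x -60 to +105 mm, y -60 to +60 mm); fixed to the bench. Origin on the bench under the bearing's centre, z up, x from the front (thumb tab side, faces roughly to the robot) to the hinge at the back. A steel gauge post, 10 mm thick and 180 mm high, stands on its plate at x +88, y +42 mm
- cover (a joint): hinge of the box's cover (steel frame with a clear pane, 6 mm thick, 112 mm wide), rad: 0 fully shut, grows as the front edge rises about the hinge axis (the box's y). It starts open at 0.5 to 0.9, stays where it is left (stiff hinge, under 2 N at the edge), and meets a spring catch at about 0.08 that takes about 7 N downward at the front edge (press with 12 to 15 N to be sure); past about 0.03 the catch pulls it to 0 and holds it, released before that it stays ajar
- cover_press (a point): the point to press: middle of the cover's upper face at its front bar (bar 22 mm deep, clear pane behind it, a 40 mm wide thumb tab reaching 21 mm further to the front), 112 mm from the hinge axis; 52 mm above the bench when shut. Moves with the cover; its x axis lies along the cover towards the hinge, its z axis out of the upper face
- cover_hinge (a point): middle of the cover's hinge axis, at the back of the box, 46 mm above the bench (x +55 mm in the box's frame); the cover's upper face lies 6 mm above it when shut
- bearing: steel ring bearing, 42 mm across, bore 17 mm, 12 mm thick, lying loose in its nest in the box; origin at the centre of its underside, 14 mm above the bench
- focus_mark (a point): tip of the flat horizontal pointer (3 mm thick) on the gauge post's collar, at the pointer's mid thickness; z up. Its height, 115 to 155 mm above the bench, is the height for the lens's mid plane. It must not be shifted (the collar is only held by friction)
- loupe: reading loupe of about 0.13 kg: steel ring 60 mm across and 12 mm high around a glass lens, and a straight black handle 16 mm wide and 14 mm high, which runs along the loupe's -x from the ring to 136 mm from the lens centre. Origin at the centre of the ring's underside, z up (upright when z points up). It starts lying level on the cradle, underside 42 mm above the bench, lens pointing away from the robot
- lens (a point): centre of the lens, in the middle of its ring's height (6 mm above the loupe's origin)
- loupe_grip (a point): point in the handle to grip, at half its height, 75 mm from the lens centre and near the centre of mass; axes as the loupe's (x to the lens, y across the handle, z up); 49 mm above the bench at the start
- cradle: wooden cradle fixed to the bench: plate 130 x 60 mm, 6 mm thick, with two 36 mm wide posts, their tops 42 mm above the bench with 5 mm lips at the handle's sides; posts at x -45 and +35 mm, leaving 68 mm free between them. Origin under the loupe's grip point, on the bench; x along the handle to the lens
- screwdriver: bystander: a screwdriver lying flat, 190 mm long, wooden handle
- wrench: bystander: a flat steel spanner, 160 mm long, lying nearest the robot
- bowl: bystander: an open steel bowl, 110 mm across, 45 mm high
- grease_jar: bystander: a jar with a lid, 60 mm across, 65 mm high
- hub: bystander: an aluminium wheel hub standing on end, 56 mm across, 75 mm high
- sprocket: bystander: a flat toothed steel ring, 94 mm across, 4 mm thick
- pedal: bystander: a black bicycle pedal lying flat, 90 x 110 mm, 22 mm high
- axle: bystander: a wheel axle with nuts, lying, 140 mm long, 17 mm thick
There are look-alikes about, which are no part of the job. Leave any blue look-alike of the cradle alone. What is shaped like the loupe but blue is not meant.

How it is judged:
On the way, in this order (a step that is already met when the one before it is completed fails the run):
1. the cover is pressed shut past its catch while the loupe still lies on its cradle (value of joint cover below 0.015 rad and distance of lens from where it was at the start of the episode below 0.015 m), for 0.2 s.
2. the loupe is held by the gripper, lifted clear of the cradle (height (world z) of lens above 0.075 m and contact force between the fingers and loupe above 1 N and contact force between loupe and cradle below 0.1 N), for 0.2 s.
At the end, for the whole second after the job is handed in: The cover is shut (below 0.015 rad) and the gripper still holds the loupe, at rest (under 20 mm/s) and touching nothing of the box: lens centre within 10 mm sideways of the bearing's centre and within 6 mm of the pointer's height, loupe upright and level within 0.10 rad (value of joint cover below 0.015 rad and horizontal distance between lens and bearing below 0.01 m and z of lens in the frame of focus_mark between -0.006 and 0.006 m and angle between loupe's own z axis and vertical below 0.1 rad and linear speed of loupe below 0.02 m/s and contact force between the fingers and loupe above 1 N and contact force between loupe and bearing_box below 0.1 N); the arm keeps its last pose, push and grip.
It fails at once if the bearing is shifted by more than 8 mm (distance of bearing from where it was at the start of the episode above 0.008 m).
It fails at once if the pointer is shifted by more than 4 mm (distance of focus_mark from where it was at the start of the episode above 0.004 m).
It fails at once if a bystander is shifted by more than 30 mm (distance of any of screwdriver, wrench, bowl, grease_jar, hub, sprocket, pedal, axle from where it was at the start of the episode above 0.03 m).
It also fails if it takes over 58 s, if anything falls off the work surface, if the arm or the gripper's body presses on something with over 40 N, if the wrist force passes 120 N, or if a joint passes its speed limit or range.

## Robot

A 6-joint arm with a two-finger parallel gripper is mounted at the origin on the work surface. World frame = base frame: x ahead of the robot, y to its left, z up, the work surface at z = 0. Lengths are in m, angles in rad, forces in N, time in s.
With the tool pointing down it reaches from about 0.3 to 1 m from the base axis. Payload 5.1 kg.
Tool frame: the origin (TCP) lies on the centre line of the jaws, within the pads' length; the fingertips stand 25 mm ahead of it and the grasp point (between the pads) lies 6 mm ahead of it; z points along the fingers, x is the direction in which the jaws open and shut, and the axes are right-handed (so a half turn about z gives the same grasp; the last joint's range is limited). The gripper opens to 95 mm and grips with 3 to 60 N. Pads are 20 mm wide; open, the fingers measure 119 mm over their backs; the gripper's body (75 mm by 180 mm) begins 59 mm behind the grasp point.
Start: joints at [1.251, 0.124, 1.65, -0, 1.367, -0.083], TCP at [0.153, 0.632, 0.24] pointing down, gripper open.
Joint ranges: [-2.61, 2.61], [-1.02, 2.33], [0.03, 2.71], [-1.35, 4.49], [0.32, 2.68], [-2.91, 2.91]. Speed limits (rad/s): [2.57, 2.57, 3.14, 3.14, 3.14, 3.14].

## Interface

Orientations are given as a unit quaternion [w, x, y, z].
In Python, from rig import manip gives the robot as it stands. The module is installed in compiled form; this text tells all that it offers.
- The arm moves only by the tool carry_out, never from a script. Its arguments are lists of equal length, an entry for each row: "xyz": the shift along the world's x, y, z in m, a list of three; "spin": the turn about the world's z in rad. A call has 1 to 8 rows; each row is the pose to reach, as a shift and turn from the pose measured when the call began; what a row does not reach only later rows make up. A row lasts 1/8 s, in which the tool goes at most 62.5 mm and 10.7 degrees, less where a joint would pass 70% of its speed; a pose out of reach is approached as far as the arm can. A call with a gripper value outside its range is refused whole. "gripper" is the closure, from 0 (fully open) to 1 (shut), set as the call begins (left out, the last holds). The fingers move at their own pace and stop on an object; the grip force is fixed at half the most. Time passes only in rows, so rows that repeat a pose let the fingers close. It gives the time, the measured TCP pose, the force and the opening at its end, in the units of the state.
- manip.get_state(): the state, without advancing time (a new reading comes with each control period).
- manip.read_camera(name): name is "scene" or "top"; returns (picture, depth): 480x640x3 uint8, red, green, blue; 480x640 float32, m along the optical axis (not along the pixel's ray), 0 where there is no reading.
- manip.camera_model(name): a dict with "mtx" (3x3 intrinsics, pixels), "R" (3x3) and "t" (3): a world point X has camera coordinates R X + t. Camera axes: x right, y down, z forward; pixel columns grow to the right and rows downward; lengths in m; the calibration is good to about 2 mm. A picture is of the moment at which its call begins. camera_model takes no time and is no camera call.
- manip.finish_job(): hands the job in, once; it reports no verdict.
Trained networks look in the newest picture that a camera, given by its name, has taken for a name from the list of things; names that differ only in an ending like _2 or _b are one class to them, and where a whole thing is asked for, a point or a joint stands for the part that bears it (a point fixed in the world has none). Each returns a list of dicts, best first, with "confidence" (0 to 1); they miss things now and then, are a little off and sometimes report something else, mostly with a low value. They report only what shows in the picture. A call takes as long as a camera call. They do not tell look-alikes from the thing itself.
- manip.trace(target, camera): "region" (480x640 bool, what is visible of it) and "xy" ([column, row] in pixels, amid what is visible of it).
The state is a dict: "clock": time; "joints": joint angles; "dq": joint speeds; "tau": joint torques, N m; "eef_pos": TCP position; "tool_rot": TCP orientation; "force": force on the tool from outside, world axes, zero at the start; "wrist_torque": the same for the moment, N m; "finger_gap": opening from 0.0 (shut) to 1.0 (fully open).
Only numpy, scipy, OpenCV 4.12 (cv2) and the standard library are available. Lean on these libraries where they do the work, as an engineer would, in place of code of your own. Each camera call takes 0.05 s, during which the arm holds its last target. There are 200 camera calls.

## Working session

There is one attempt and no reset: what is moved stays moved. The work goes in short steps, Python scripts to look and compute and a tool call to move; the robot and the scene stay as the last step left them, time stands still between calls to the robot, and variables do not carry over. Pictures are saved under pics/ and viewed, about 8 in all and at most 12, crops included, and the job is handed in when it is done.

Besides the shell and the picture viewer there is one more tool, called as a command line: name --pt "numbers of a row" for each row, then --argument value for the rest. carry_out: Moves the arm, as the interface text tells. Its arguments: {"type":"object","properties":{"xyz":{"type":"array"},"spin":{"type":"array"},"gripper":{"type":"number"}},"required":["xyz","spin"]}

```bash
mkdir -p pics; cat > h.py <<'E'
import numpy as np, cv2
from rig import manip
def world(name, depth, uv):
    m=manip.camera_model(name); uv=np.atleast_2d(uv).astype(float)
    d=depth[uv[:,1].round().astype(int),uv[:,0].round().astype(int)]
    p=np.c_[uv,np.ones(len(uv))]@np.linalg.inv(m["mtx"]).T*d[:,None]
    return (p-m["t"])@m["R"]
def px(name,X):
    m=manip.camera_model(name); c=np.atleast_2d(X)@m["R"].T+m["t"]; q=c@m["mtx"].T; return q[:,:2]/q[:,2:]
def grab(name):
    im,d=manip.read_camera(name); np.savez(f"{name}.npz",im=im,d=d); return im,d
def save(im,f): cv2.imwrite(f"pics/{f}.png",cv2.cvtColor(im,cv2.COLOR_RGB2BGR))
E
python3 - <<'E'
from h import *
s=manip.get_state(); print(s)
for n in ("top","scene"):
    im,d=grab(n); save(im,n+"0")
    print(n,manip.camera_model(n))
    for t in ("bearing_box","cover","cover_press","bearing","focus_mark","loupe","loupe_grip","lens","cradle","cover_hinge"):
        for r in manip.trace(t,n)[:3]:
            uv=r["xy"]; print(t,round(r["confidence"],2),np.round(uv),r["region"].sum(),world(n,d,uv).round(3))
E
```

```text
{'clock': 0.0, 'joints': array([ 1.25138505e+00,  1.24504681e-01,  1.65165952e+00, -3.16024246e-05,
        1.36747913e+00, -8.25636531e-02]), 'dq': array([ 0.00114558, -0.00190726, -0.00033143,  0.0001916 ,  0.00082371,
       -0.0006988 ]), 'tau': array([ 7.76578636e-04, -4.17586076e+01, -3.59942186e+01,  7.75330025e-02,
        4.87775635e-02, -1.66677719e-04]), 'eef_pos': array([0.15234545, 0.63129546, 0.23839582]), 'tool_rot': array([ 5.78593017e-04,  7.85694563e-01,  6.18613775e-01, -8.46635798e-04]), 'force': array([-0.30134334,  0.64017128, -0.57899909]), 'wrist_torque': array([ 0.01147565, -0.01597795, -0.02052973]), 'finger_gap': 0.9996491307140178}
top {'mtx': array([[480.84309392,   0.        , 311.18389349],
       [  0.        , 480.84309392, 236.91832503],
       [  0.        ,   0.        ,   1.        ]]), 'R': array([[-0.00157003, -0.99999375,  0.00316905],
       [-0.99732341,  0.00133416, -0.07310425],
       [ 0.07309956, -0.00327534, -0.99731927]]), 't': array([0.01351172, 0.48899941, 1.44262515])}
bearing_box 0.86 [378. 226.] 2254 [[ 0.517 -0.183  0.076]]
cover
[... 1481 characters left out ...]
[[0.487 0.202 0.004]]
focus_mark 0.6 [271. 207.] 58 [[ 0.565 -0.108  0.156]]
focus_mark 0.23 [356. 309.] 785 [[0.558 0.209 0.05 ]]
loupe 0.75 [356. 305.] 791 [[0.549 0.199 0.049]]
loupe 0.73 [522. 311.] 781 [[0.239 0.428 0.012]]
loupe_grip 0.94 [522. 314.] 778 [[0.249 0.433 0.011]]
loupe_grip 0.65 [355. 305.] 784 [[0.552 0.198 0.048]]
loupe_grip 0.26 [278. 222.] 3034 [[ 0.522 -0.153  0.062]]
lens 0.76 [356. 307.] 852 [[0.554 0.204 0.049]]
lens 0.6 [522. 316.] 841 [[0.254 0.438 0.014]]
cradle 0.74 [365. 436.] 2253 [[0.731 0.434 0.009]]
cradle 0.72 [378. 305.] 712 [[0.483 0.204 0.006]]
cradle 0.68 [464. 272.] 1031 [[0.268 0.275 0.039]]
cover_hinge 0.82 [280. 207.] 1489 [[ 0.494 -0.178  0.084]]
```

```bash
python3 - <<'E'
from h import *
for n,(x0,x1,y0,y1) in dict(top=(220,420,160,310),scene=(200,440,150,330)).items():
    im=np.load(n+".npz")["im"][y0:y1,x0:x1]; k=800/(x1-x0)
    save(cv2.resize(im,None,fx=k,fy=k,interpolation=cv2.INTER_CUBIC),n+"crop")
E
```

```text
(no output)
```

View pics/top0.png

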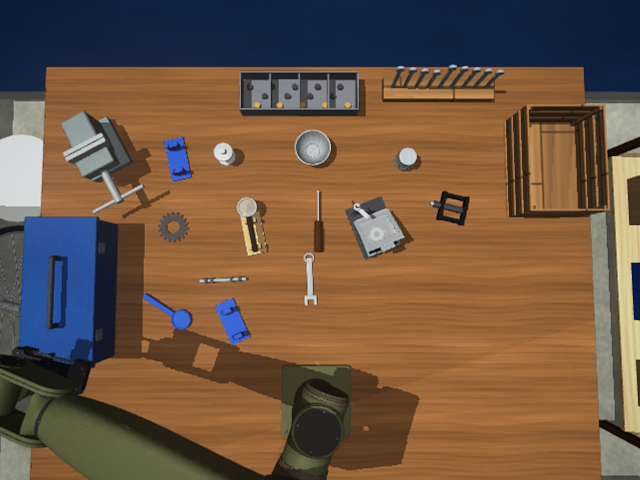

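View pics/topcrop.png

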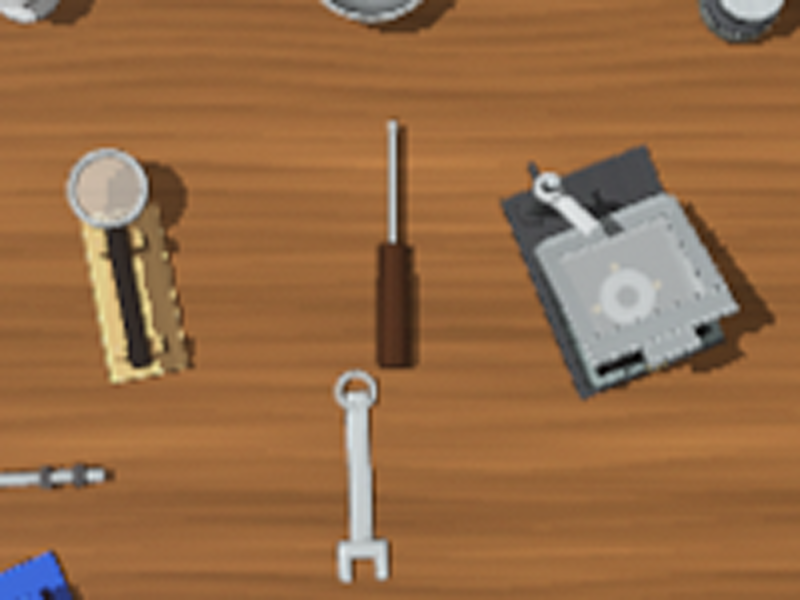

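View pics/scenecrop.png

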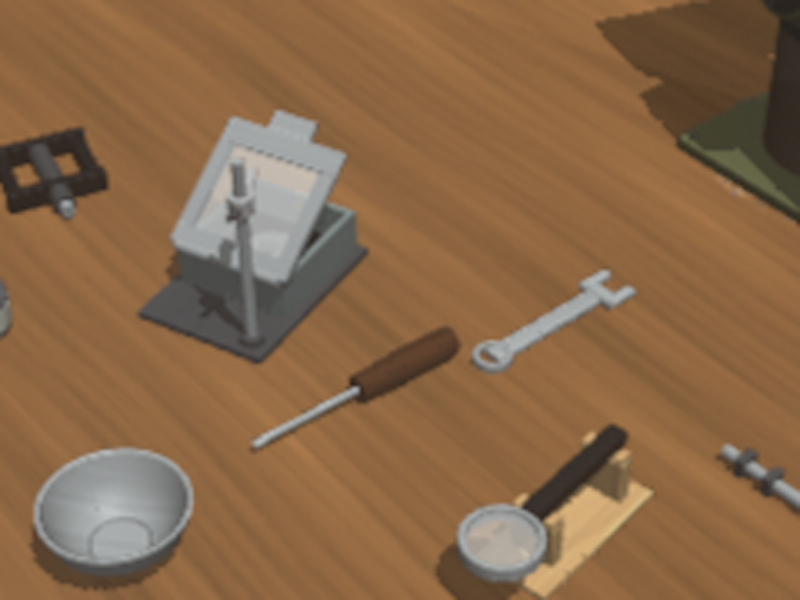

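The top view shows the loupe on its cradle with the lens at about (247,207), the blue decoys at (170,312) and (232,320), and the box at (375,228) with the bearing visible through the pane near (377,234). The post top is near (356,206). The scene view shows the cover open, with the collar near (272,211).

I'll zoom in on the pointer and fit the geometry.

```bash
python3 - <<'E'
from h import *
a=np.load("top.npz"); b=np.load("scene.npz")
A=cv2.resize(a["im"][190:265,340:420],None,fx=7,fy=7,interpolation=cv2.INTER_CUBIC)[:520]
B=cv2.resize(b["im"][180:260,240:310],None,fx=7,fy=7,interpolation=cv2.INTER_CUBIC)[:560]
H=max(len(A),len(B)); A=np.pad(A,((0,H-len(A)),(0,0),(0,0)));B=np.pad(B,((0,H-len(B)),(0,0),(0,0)))
im=np.hstack([A,B]); print(im.shape); save(cv2.resize(im,(800,int(H*800/im.shape[1]))),"zoom")
print(800/im.shape[1])
# point cloud around box from both
V,U=np.mgrid[0:480,0:640]
uv=np.c_[U.ravel(),V.ravel()]
for n,q in(("top",a),("scene",b)):
    P=world(n,q["d"],uv).reshape(480,640,3)
    m=(q["d"]>0)&(abs(P[...,0]-.53)<.15)&(abs(P[...,1]+.17)<.15)
    hi=m&(P[...,2]>.1); 
    print(n)
    for v,u in np.argwhere(hi)[:90]: print((u,v),P[v,u].round(3),end=" ; ")
    print()
E
```

```text
(560, 1050, 3)
0.7619047619047619
top
(np.int64(352), np.int64(200)) [ 0.583 -0.101  0.144] ; (np.int64(353), np.int64(200)) [ 0.582 -0.103  0.148] ; (np.int64(352), np.int64(201)) [ 0.581 -0.101  0.141] ; (np.int64(353), np.int64(201)) [ 0.581 -0.104  0.141] ; (np.int64(354), np.int64(201)) [ 0.581 -0.107  0.14 ] ; (np.int64(353), np.int64(202)) [ 0.577 -0.104  0.144] ; (np.int64(354), np.int64(202)) [ 0.577 -0.106  0.144] ; (np.int64(353), np.int64(203)) [ 0.575 -0.104  0.143] ; (np.int64(354), np.int64(203)) [ 0.575 -0.107  0.143] ; (np.int64(355), np.int64(203)) [ 0.575 -0.109  0.143] ; (np.int64(356), np.int64(203)) [ 0.573 -0.111  0.155] ; (np.int64(357), np.int64(203)) [ 0.569 -0.111  0.179] ; (np.int64(358), np.int64(203)) [ 0.569 -0.114  0.18 ] ; (np.int64(359), np.int64(203)) [ 0.569 -0.117  0.179] ; (np.int64(353), np.int64(204)) [ 0.572 -0.104  0.139] ; (np.int64(354), np.int64(204)) [ 0.571 -0.106  0.149] ; (np.int64(355), np.int64(204)) [ 0.571 -0.108  0.152] ; (np.int64(356), np.int64(204)) [ 0.569 -0.11   0.163] ; (np.int64(357), np.int64(204)) [ 0.567 -0.111  0.179] 
[... 8321 characters left out ...]
8)) [ 0.472 -0.223  0.112] ; (np.int64(278), np.int64(188)) [ 0.472 -0.218  0.114] ; (np.int64(279), np.int64(188)) [ 0.47  -0.217  0.114] ; (np.int64(280), np.int64(188)) [ 0.467 -0.215  0.114] ; (np.int64(281), np.int64(188)) [ 0.466 -0.213  0.114] ; (np.int64(282), np.int64(188)) [ 0.464 -0.211  0.115] ; (np.int64(283), np.int64(188)) [ 0.465 -0.204  0.119] ; (np.int64(284), np.int64(188)) [ 0.461 -0.206  0.116] ; (np.int64(285), np.int64(188)) [ 0.459 -0.204  0.116] ; (np.int64(286), np.int64(188)) [ 0.458 -0.2    0.118] ; (np.int64(287), np.int64(188)) [ 0.455 -0.199  0.117] ; (np.int64(288), np.int64(188)) [ 0.454 -0.196  0.118] ; (np.int64(289), np.int64(188)) [ 0.452 -0.194  0.119] ;
```

View pics/zoom.png

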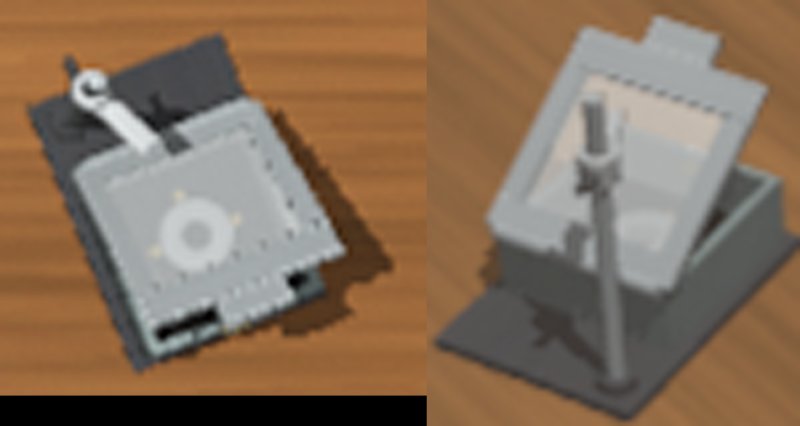

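Zoom: bearing at about (377,234) in top, plate corners at about (345,210), (381,197) and (366,259), and the pointer runs from the post to about (368,216). Next I'll fit the poses.

```bash
cat > fit.py <<'E'
from h import *
from scipy.optimize import least_squares
a=np.load("top.npz"); b=np.load("scene.npz")
V,U=np.mgrid[0:480,0:640]; uv=np.c_[U.ravel(),V.ravel()]
PT=world("top",a["d"],uv).reshape(480,640,3); PS=world("scene",b["d"],uv).reshape(480,640,3)
T=lambda X,p:(np.array(X)@np.array([[np.cos(p[2]),-np.sin(p[2]),0],[np.sin(p[2]),np.cos(p[2]),0],[0,0,1]]).T+[p[0],p[1],0])
s=5.333
zt=lambda x,y:((x+.5)/s-.5+340,(y+.5)/s-.5+190)
zs=lambda x,y:((x-427+.5)/s-.5+240,(y+.5)/s-.5+180)
kt=[((0,0,.026),zt(197,235)),((.105,.06,.004),zt(28,105)),((.105,-.06,.004),zt(222,35)),((-.06,.06,.004),zt(138,371))]
ks=[((.105,.06,.004),zs(630,417)),((.105,-.06,.004),zs(436,345)),((.088,.042,.006),zs(613,385)),((.088,.042,.18),zs(594,97)),((-.06,.06,.004),zs(800,237))]
f=lambda p:np.r_[(px("top",T([k[0] for k in kt],p))-[k[1] for k in kt]).ravel(),(px("scene",T([k[0] for k in ks],p))-[k[1] for k in ks]).ravel()]
r=least_squares(f,[.5,-.19,.4],loss="soft_l1"); p=r.x
E
python3 - <<'E'
from fit import *
print("box",p.round(4)); print(f(p).reshape(-1,2).round(1))
def inv(P): 
    c,s_=np.cos(p[2]),np.sin(p[2]); q=P-[p[0],p[1],0]; return np.stack([c*q[...,0]+s_*q[...,1],-s_*q[...,0]+c*q[...,1],q[...,2]],-1)
for n,P,d in(("top",PT,a["d"]),("scene",PS,b["d"])):
    Q=inv(P); x,y,z=np.moveaxis(Q,-1,0); ok=d>0
    m=ok&(abs(y)<.05)&(x>-.08)&(x<.05)&(z>.055)&(z<.135)&~((x>.02)&(z>.1))
    c=np.polyfit(x[m],z[m],1)
    for _ in range(5):
        m2=m&(abs(z-np.polyval(c,x))<.008); c=np.polyfit(x[m2],z[m2],1)
    print(n,"cover theta",np.arctan(-c[0]),"z at x=0",c[1],m2.sum(),"x range",np.percentile(x[m2],[1,99]),"y",np.percentile(y[m2],[1,99]))
    m=ok&(z>.165)&(z<.2); print(" post",np.median(Q[m],0),m.sum()) if m.any() else 0
    m=ok&(z>.125)&(z<.165)&(x>.0)&(x<.077)&(abs(y)<.04)
    print(" pointer n",m.sum(),"z pct",np.percentile(z[m],[5,25,50,75,95]).round(4), "x",np.percentile(x[m],[0,5,50,95]).round(3),"y",np.percentile(y[m],[5,50,95]).round(3))
# loupe
im=a["im"].astype(int); x,y,z=np.moveaxis(PT,-1,0)
hm=(im.max(-1)<75)&(abs(x-.52)<.12)&(abs(y-.19)<.06)&(z>.045)
Q=PT[hm]; c=Q.mean(0); u,sv,vt=np.linalg.svd((Q-c)[:,:2]); d=vt[0]*np.sign(vt[0][0]); t=(Q-c)[:,:2]@d
print("handle",hm.sum(),c,"yaw",np.arctan2(d[1],d[0]),"ends",c[:2]+d*t.min(),c[:2]+d*t.max())
m=manip.camera_model("top")
def ray(uv,zw):
    q=np.linalg.inv(m["mtx"])@[*uv,1]; q=m["R"].T@q; o=-m["R"].T@m["t"]; return o+q*(zw-o[2])/q[2]
print("lens",ray(((107.5)/4-.5+220,(189)/4-.5+160),.054), "handle end",ray((140/4-.5+220,365/4-.5+160),.056))
E
```

```text
box [ 0.4973 -0.1843  0.3867]
[[-0.1  0.2]
 [-0.6  1.1]
 [-1.1 -0.4]
 [-0.5  0.8]
 [-0.6 -0. ]
 [-1.1 -0.7]
 [ 0.4 -0.5]
 [-0.8 -0.2]
 [-0.3  0. ]]
top cover theta 0.594994148197396 z at x=0 0.09004042799103171 1097 x range [-0.05105546  0.04880426] y [-0.04839074  0.04881544]
 post [0.19909199 0.86373648 0.16680541] 4941
 pointer n 45 z pct [0.1385 0.1402 0.1422 0.1441 0.1467] x [0.051 0.053 0.064 0.075] y [0.02  0.027 0.035]
scene cover theta 0.5933408203473969 z at x=0 0.08707624782244375 1127 x range [-0.05261206  0.04847529] y [-0.04851628  0.0491373 ]
 post [0.08341648 0.58263046 0.16842282] 11735
 pointer n 16 z pct [0.1393 0.1409 0.1415 0.1422 0.1437] x [0.047 0.047 0.058 0.066] y [0.026 0.033 0.038]
handle 169 [0.49665489 0.18869425 0.05517837] yaw 0.17978325110333493 ends [0.44524567 0.17935085] [0.57464608 0.20286881]
lens [0.57660368 0.20554999 0.054     ] handle end [0.44552746 0.18023963 0.056     ]
```

carry_out --pt "0.03 -0.048 0" --pt "0.062 -0.095 0" --pt "0.093 -0.143 0" --pt "0.124 -0.19 0" --pt "0.155 -0.238 0" --pt "0.186 -0.286 0" --pt "0.217 -0.333 0" --pt "0.248 -0.381 0" --spin '[0.05,0.1,0.16,0.21,0.26,0.31,0.36,0.416]' --gripper 1

```text
clock: 2.1
eef_pos: [0.4013, 0.2493, 0.2401]
tool_rot: [0.0, 0.64, 0.768, 0.001]
force: [0.8, 0.4, 0.4]
finger_gap: 0.215
```

carry_out --pt "0.008 -0.055 0" --pt "0.016 -0.111 0" --pt "0.024 -0.167 0" --pt "0.032 -0.223 0" --pt "0.04 -0.279 0" --pt "0.048 -0.335 0" --pt "0.056 -0.39 0" --pt "0.0645 -0.446 0" --spin '[0,0,0,0,0,0,0,0]'

```text
clock: 3.1
eef_pos: [0.4658, -0.1987, 0.2404]
tool_rot: [0.001, 0.64, 0.768, 0.001]
force: [0.4, -0.4, 0.6]
finger_gap: 0.002
```

carry_out --pt "0 0 -0.03" --pt "0 0 -0.06" --pt "0 0 -0.09" --pt "0 0 -0.09" --spin '[0,0,0,0]'

```text
clock: 3.6
eef_pos: [0.4641, -0.1978, 0.1478]
tool_rot: [-0.002, 0.64, 0.768, 0.0]
force: [0.7, -0.3, -0.2]
finger_gap: 0.005
```

carry_out --pt "-0.002 -0.001 -0.009" --pt "-0.005 -0.002 -0.018" --pt "-0.007 -0.003 -0.023" --pt "-0.009 -0.004 -0.028" --pt "-0.012 -0.005 -0.033" --pt "-0.014 -0.006 -0.038" --pt "-0.017 -0.007 -0.049" --pt "-0.017 -0.007 -0.049" --spin '[0,0,0,0,0,0,0,0]'

```text
clock: 4.6
eef_pos: [0.446, -0.2044, 0.0973]
tool_rot: [-0.003, 0.641, 0.768, 0.0]
force: [-0.9, -0.0, -1.4]
finger_gap: 0.006
```

carry_out --pt "-0.001 0 -0.004" --pt "-0.001 0 -0.008" --pt "-0.002 -0.001 -0.011" --pt "-0.002 -0.001 -0.013" --pt "-0.002 -0.001 -0.013" --spin '[0,0,0,0,0]'

```text
clock: 5.22
eef_pos: [0.4444, -0.2055, 0.0854]
tool_rot: [-0.003, 0.641, 0.768, 0.0]
force: [-1.7, 2.2, 5.8]
finger_gap: 0.006
```

```bash
python3 - <<'E'
from h import *
im,d=grab("scene"); save(cv2.resize(im[130:280,200:400],None,fx=3,fy=3,interpolation=cv2.INTER_CUBIC),"press1")
s=manip.get_state(); print(s["force"],s["eef_pos"],s["joints"])
E
```

```text
[-1.48713528  1.3307667   5.654067  ] [ 0.44442501 -0.20550079  0.08545449] [-5.43555737e-01 -7.82307502e-02  2.13069906e+00  1.54004531e-03
  1.09545403e+00 -2.29544954e+00]
```

View pics/press1.png

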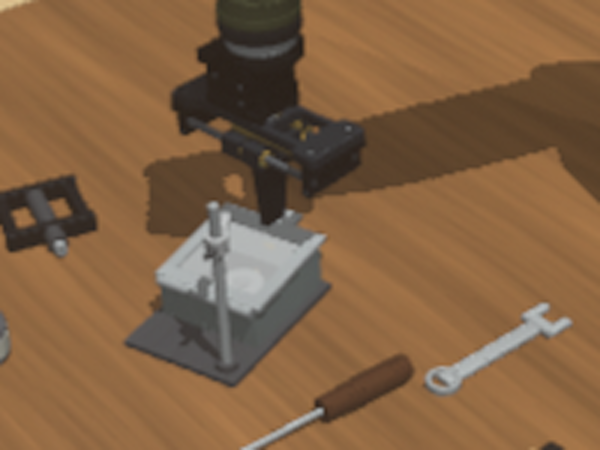

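The picture shows the fingers on the front bar, the cover nearly shut and resting on the catch, with 5.7 N on the tool. I'll press on through the catch.

carry_out --pt "0 0 -0.004" --pt "0 0 -0.007" --pt "0 0 -0.009" --pt "0 0 -0.011" --pt "0 0 -0.012" --pt "0 0 -0.012" --spin '[0,0,0,0,0,0]'

```text
clock: 6.02
eef_pos: [0.4445, -0.2056, 0.0763]
tool_rot: [-0.004, 0.64, 0.768, -0.0]
force: [-8.7, 5.1, 21.0]
finger_gap: 0.005
```

carry_out --pt "0 0 0" --pt "0 0 0.03" --pt "0 0 0.08" --pt "0 0 0.13" --pt "0 0.04 0.165" --pt "0 0.09 0.165" --pt "0.005 0.14 0.165" --pt "0.01 0.2 0.165" --spin '[0,0,0,0,0,0,0,0]'

```text
clock: 7.02
eef_pos: [0.4542, -0.0044, 0.2408]
tool_rot: [-0.004, 0.641, 0.768, -0.0]
force: [1.1, -0.3, -0.1]
finger_gap: 0.004
```

```bash
python3 - <<'E'
from fit import *
n="scene"; im,d=grab("scene"); it,dt=grab("top")
c,s_=np.cos(p[2]),np.sin(p[2])
for n,dd in(("scene",d),("top",dt)):
    P=world(n,dd,uv).reshape(480,640,3); q=P-[p[0],p[1],0]
    x=c*q[...,0]+s_*q[...,1]; y=-s_*q[...,0]+c*q[...,1]; z=q[...,2]
    for lo,hi in((-.066,-.05),(.035,.05)):
        m=(dd>0)&(x>lo)&(x<hi)&(abs(y)<.05)&(z<.12); print(n,lo,m.sum(),np.median(z[m]))
save(cv2.resize(im[160:340,200:440],None,fx=3,fy=3,interpolation=cv2.INTER_CUBIC),"shut")
E
```

```text
scene -0.066 104 0.05051401876870718
scene 0.035 127 0.050770472762121106
top -0.066 169 0.049748057090487977
top 0.035 171 0.050894327271704884
```

View pics/shut.png

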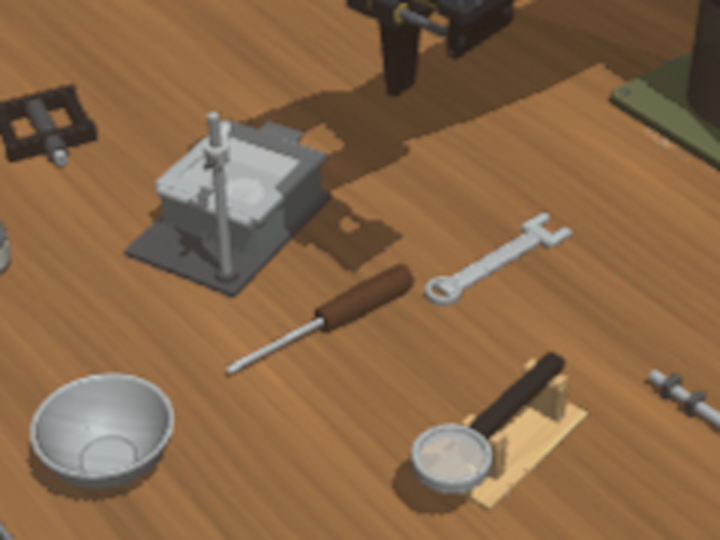

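The cover is shut: front and back edges both read about 50.5 mm. The loupe still lies on its cradle. Now the loupe.

carry_out --pt "0.012 0.05 0" --pt "0.025 0.1 0" --pt "0.037 0.15 0" --pt "0.049 0.195 0" --pt "0.049 0.195 -0.04" --pt "0.049 0.195 -0.08" --pt "0.049 0.195 -0.11" --pt "0.049 0.195 -0.11" --spin '[0,0,0,0,0,0,0,0]' --gripper 0

```text
clock: 8.12
eef_pos: [0.501, 0.1923, 0.1269]
tool_rot: [-0.007, 0.638, 0.77, -0.003]
force: [-0.6, 1.2, 0.3]
finger_gap: 0.783
```

carry_out --pt "0.002 -0.001 -0.01" --pt "0.002 -0.001 -0.03" --pt "0.002 -0.001 -0.05" --pt "0.002 -0.001 -0.065" --pt "0.002 -0.001 -0.072" --pt "0.002 -0.001 -0.072" --pt "0.002 -0.001 -0.072" --spin '[0,0,0,0,0,0,0]'

```text
clock: 9.0
eef_pos: [0.5036, 0.1915, 0.0556]
tool_rot: [-0.007, 0.638, 0.77, -0.002]
force: [-0.1, 0.0, 0.3]
finger_gap: 1.002
```

carry_out --pt "0 0 0" --pt "0 0 0" --pt "0 0 0" --pt "0 0 0" --pt "0 0 0" --pt "0 0 0" --pt "0 0 0" --pt "0 0 0" --spin '[0,0,0,0,0,0,0,0]' --gripper 1

```text
clock: 10.0
eef_pos: [0.5036, 0.1915, 0.0556]
tool_rot: [-0.007, 0.638, 0.77, -0.002]
force: [-0.1, -0.1, 0.3]
finger_gap: 0.214
```

carry_out --pt "0 0 0" --pt "0 0 0" --pt "0 0 0" --pt "0 0 0" --spin '[0,0,0,0]'

```text
clock: 10.5
eef_pos: [0.5036, 0.1915, 0.0556]
tool_rot: [-0.007, 0.638, 0.77, -0.002]
force: [-0.4, 0.9, 0.1]
finger_gap: 0.165
```

carry_out --pt "0 0 0.01" --pt "0 0 0.03" --pt "0 0 0.06" --pt "0 0 0.1" --pt "0 0 0.14" --pt "0 0 0.16" --pt "0 0 0.16" --pt "0 0 0.16" --spin '[0,0,0,0,0,0,0,0]'

```text
clock: 11.5
eef_pos: [0.5026, 0.1912, 0.2135]
tool_rot: [-0.008, 0.638, 0.77, -0.004]
force: [-0.1, -0.5, -1.9]
finger_gap: 0.17
```

```bash
python3 - <<'E'
from fit import *
im,d=grab("top"); g,ds=grab("scene")
A=cv2.resize(im[150:260,200:320],(540,495),interpolation=cv2.INTER_CUBIC)
print(px("scene",[.577,.205,.21]),px("top",[.577,.205,.21]))
u,v=px("scene",[.577,.205,.21])[0].astype(int)
x0=max(0,u-60); y0=max(0,v-80); B=cv2.resize(g[y0:y0+160,x0:x0+120],(260,347),interpolation=cv2.INTER_CUBIC)
B=np.pad(B,((0,495-347),(0,0),(0,0))); save(np.hstack([A,B]),"held"); print(x0,y0)
for n,dd in(("top",d),("scene",ds)):
    P=world(n,dd,uv).reshape(480,640,3)
    for t in("lens","loupe"):
        for r in manip.trace(t,n)[:2]:
            Q=P[r["region"]&(dd>0)&(P[...,2]>.18)&(P[...,2]<.235)]
            # ring points: beyond grip by >40mm
            if len(Q): print(n,t,round(r["confidence"],2),r["xy"],len(Q),Q.mean(0).round(4),np.percentile(Q,[3,97],axis=0).round(3).tolist())
print(manip.get_state()["eef_pos"],manip.get_state()["force"])
E
```

```text
[[350.23665673 257.57969165]] [[238.86009128 198.61724226]]
290 177
top lens 0.65 [247.0, 238.0] 86 [0.4635 0.1825 0.2136] [[0.446, 0.174, 0.207], [0.48, 0.192, 0.219]]
scene lens 0.94 [353.9, 257.4] 731 [0.5591 0.2062 0.2086] [[0.464, 0.181, 0.201], [0.601, 0.235, 0.214]]
scene loupe 0.83 [355.0, 256.6] 687 [0.5599 0.2062 0.2088] [[0.466, 0.181, 0.203], [0.6, 0.235, 0.214]]
[0.50314458 0.19139036 0.21442856] [-0.12655144  0.30514657 -1.10960963]
```

View pics/held.png

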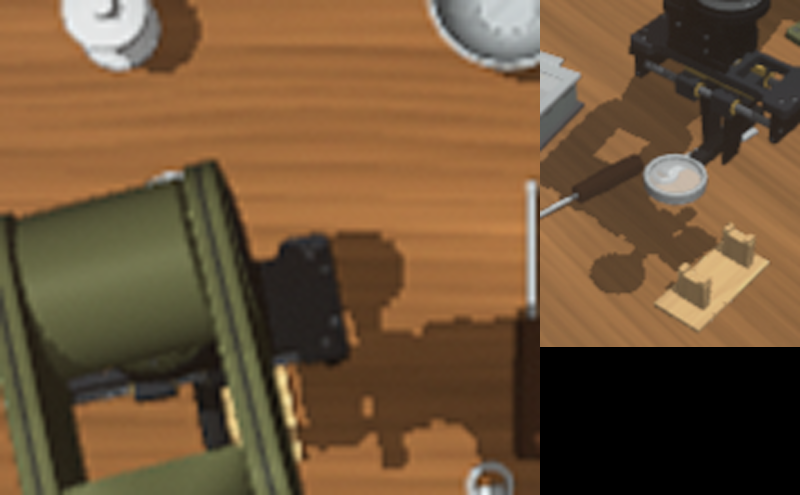

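The loupe is held level and clear of the cradle. Scene crop: ring at about (675,178), empty cradle below it. I'll carry it over the box.

carry_out --pt "-0.02 -0.02 0.005" --pt "-0.05 -0.06 0.01" --pt "-0.08 -0.11 0.01" --pt "-0.1 -0.165 0.01" --pt "-0.1 -0.225 0.01" --pt "-0.1 -0.285 0.01" --pt "-0.1 -0.34 0.01" --pt "-0.1 -0.389 0.01" --spin '[0,0,0,0,0,0,0,0]'

```text
clock: 12.8
eef_pos: [0.4027, -0.1997, 0.2245]
tool_rot: [-0.007, 0.638, 0.77, -0.003]
force: [1.8, 0.4, -1.7]
finger_gap: 0.164
```

carry_out --pt "0 0 0" --pt "0.01 0 0" --pt "0.02 0 -0.01" --pt "0.02 0 -0.025" --pt "0.02 0 -0.04" --pt "0.02 0 -0.05" --pt "0.02 0 -0.05" --pt "0.02 0 -0.05" --spin '[0,0,0,0,0,0,0,0]'

```text
clock: 13.8
eef_pos: [0.4229, -0.1999, 0.1749]
tool_rot: [-0.007, 0.638, 0.77, -0.003]
force: [0.0, 0.1, -0.6]
finger_gap: 0.165
```

```bash
cat > chk.py <<'E'
from fit import *
def run(tag):
    s=manip.get_state(); e=s["eef_pos"]; print(e.round(4),s["tool_rot"].round(4),s["force"].round(2),s["finger_gap"],s["clock"])
    out=[]
    for n in("scene","top"):
        im,d=grab(n); P=world(n,d,uv).reshape(480,640,3); out.append(im)
        for r in manip.trace("lens",n)[:2]:
            rg=r["region"]&(d>0)&(abs(P[...,2]-e[2])<.03); Q=P[rg]
            print(n,round(r["confidence"],2),np.round(r["xy"]),len(Q))
            if len(Q)<50: continue
            # handle/ring split along loupe axis
            ax=np.array([np.cos(.18),np.sin(.18)]); t=(Q[:,:2]-e[:2])@ax
            print("  ring z",np.percentile(Q[t>.04][:,2],[10,50,90]).round(4),"handle z",np.percentile(Q[t<.03][:,2],[10,50,90]).round(4) if (t<.03).any() else None)
            # silhouette ellipse of the ring -> centre
            cand=rg.copy(); cand[rg]=t>.043
            c=max(cv2.findContours(cand.astype(np.uint8),0,1)[0],key=len); (cx,cy),_,_=cv2.fitEllipse(cv2.convexHull(c))
            m=manip.camera_model(n); q=m["R"].T@np.linalg.inv(m["mtx"])@[cx,cy,1]; o=-m["R"].T@m["t"]; z=e[2]-.007
            L=o+q*(z-o[2])/q[2]; print("  lens",L.round(4),"rel tcp",(L-e).round(4),"err to bearing",(p[:2]-L[:2]).round(4))
    u,v=px("scene",[p[0],p[1],.14])[0].astype(int)
    save(cv2.resize(out[0][v-70:v+80,u-90:u+110],(800,600),interpolation=cv2.INTER_CUBIC),tag)
E
python3 -c "import chk;chk.run('over')"
```

```text
[ 0.4229 -0.1999  0.1749] [-0.0065  0.6384  0.7696 -0.0029] [ 0.01  0.07 -0.62] 0.16512441790578344 13.8
scene 0.89 [280. 179.] 379
  ring z [0.1659 0.1692 0.1725] handle z [0.1672 0.1723 0.1756]
  lens [ 0.4926 -0.1835  0.1679] rel tcp [ 0.0697  0.0163 -0.007 ] err to bearing [ 0.0047 -0.0008]
scene 0.59 [524. 315.] 0
top 0.95 [385. 229.] 334
  ring z [0.1674 0.1705 0.1747] handle z [0.1709 0.1751 0.1783]
  lens [ 0.4983 -0.1851  0.1679] rel tcp [ 0.0754  0.0147 -0.007 ] err to bearing [-0.001   0.0008]
top 0.68 [314. 143.] 0
```

View pics/over.png

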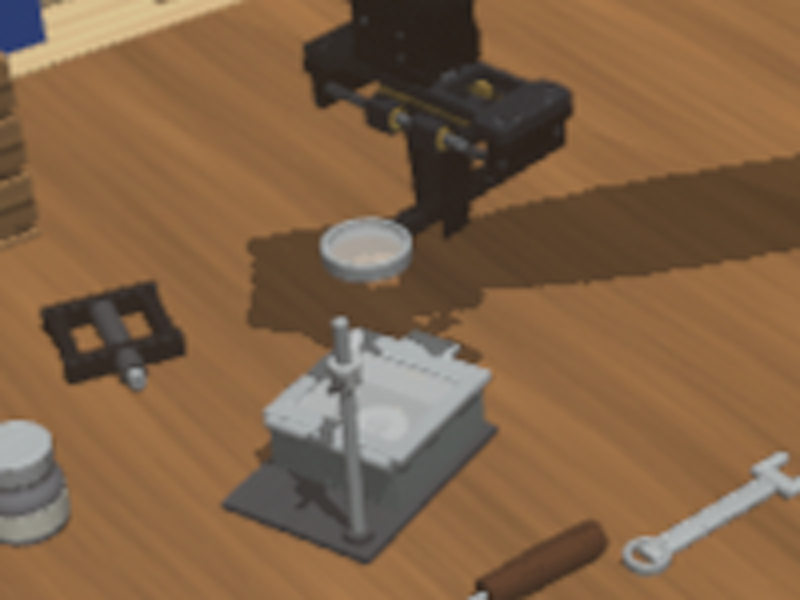

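Top view puts the lens within 1 mm sideways of the bearing, and the scene view within 5 mm. Lowering to the pointer's height.

carry_out --pt "0 0 -0.008" --pt "0 0 -0.016" --pt "0.001 0 -0.023" --pt "0.001 0 -0.027" --pt "0.001 0 -0.027" --pt "0.001 0 -0.027" --pt "0.001 0 -0.027" --pt "0.001 0 -0.027" --spin '[0,0,0,0,0,0,0,0]'

```text
clock: 15.0
eef_pos: [0.4242, -0.2, 0.1484]
tool_rot: [-0.006, 0.638, 0.77, -0.003]
force: [-0.5, -0.7, -0.9]
finger_gap: 0.165
```

```bash
python3 - <<'E'
import chk
from fit import *
chk.run('final')
d=np.load("scene.npz")["d"]; im=np.load("scene.npz")["im"]
P=world("scene",d,uv).reshape(480,640,3); c,s=np.cos(p[2]),np.sin(p[2]); q=P-[p[0],p[1],0]
x=c*q[...,0]+s*q[...,1]; y=-s*q[...,0]+c*q[...,1]; z=q[...,2]
# pointer/lens heights and cover
m=(d>0)&(abs(z-.142)<.02)&(x>.045)&(x<.07)&(y>.005)&(y<.04); print("pointer z",m.sum(),np.median(z[m]))
r=np.hypot(q[...,0],q[...,1])
m=(d>0)&(abs(z-.14)<.02)&(r<.022); print("glass z",m.sum(),np.median(z[m]))
m=(d>0)&(abs(z-.14)<.02)&(abs(r-.028)<.004)&(x>-.02); print("rim z",m.sum(),np.percentile(z[m],[50,75,90]))
m=(d>0)&(abs(y)<.05)&(z>.035)&(z<.08)&(x>-.066)&(x<.05); k=np.polyfit(x[m],z[m],1); print("cover slope",k,m.sum())
E
```

```text
[ 0.4242 -0.2     0.1484] [-0.006   0.6384  0.7696 -0.0028] [-0.46 -0.7  -0.87] 0.16527635223855242 15.0
scene 0.93 [280. 191.] 377
  ring z [0.1387 0.1432 0.1465] handle z [0.1388 0.1467 0.1496]
  lens [ 0.4942 -0.1825  0.1414] rel tcp [ 0.07    0.0176 -0.007 ] err to bearing [ 0.0031 -0.0019]
scene 0.9 [523. 315.] 0
top 0.81 [381. 227.] 341
  ring z [0.1396 0.1435 0.1477] handle z [0.1435 0.1488 0.1515]
  lens [ 0.5005 -0.1839  0.1414] rel tcp [ 0.0763  0.0162 -0.007 ] err to bearing [-0.0032 -0.0005]
top 0.77 [177. 315.] 0
pointer z 14 0.14232010561253633
glass z 116 0.1428664347716247
rim z 107 [0.14323393 0.14566912 0.14703521]
cover slope [0.0008103  0.05030887] 745
```

View pics/final.png

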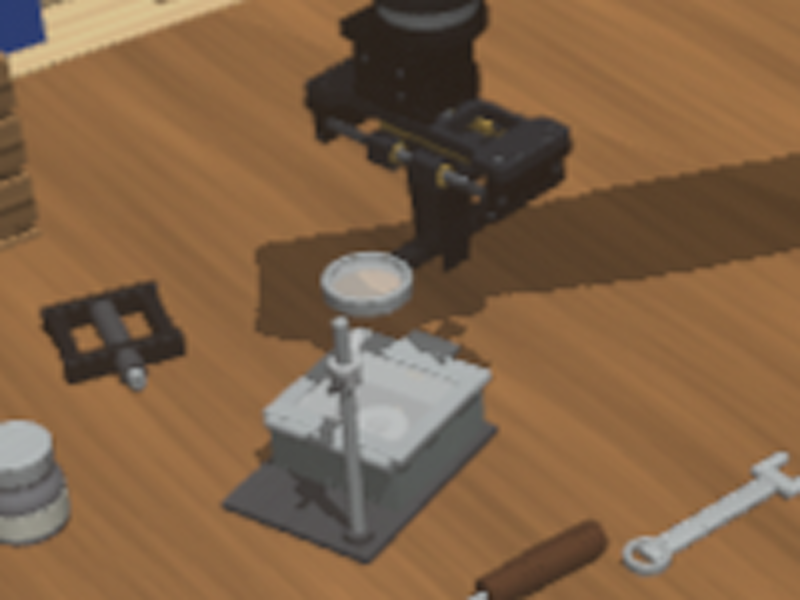

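```bash
python3 -c "
from rig import manip
s=manip.get_state(); print(abs(s['dq']).max()); print(manip.finish_job())"
```

```text
0.0015503174369606314
the job is handed in; nothing more can be done
None
```

I pressed the cover shut, then took the loupe off its cradle by the handle. I handed the job in with the loupe held still over the bearing at the pointer's height. `finish_job()` gives no verdict, so these are my own last checks:

- **Cover:** it took about 21 N at the front bar to close. Afterwards its slope read about 0.001 rad and its top face 50 mm, so it is shut.
- **Sideways:** the lens was about 3 mm from the bearing's centre in the top camera and about 4 mm in the scene camera. The two disagree in direction, so the true error probably lies between them. The limit is 10 mm.
- **Height:** from the arm's pose the lens is at about 141 mm, against about 140.5 mm for the middle of the pointer. The camera depth alone put the glass at about 143 mm, which is still within the 6 mm limit.
- **Level and steady:** the tool was tilted about 0.014 rad, and the fastest joint was under 0.002 rad/s. The jaws were open 16 mm on the handle, which matches its width.
- **Left in place:** I did not measure the bearing, pointer or bystanders again one by one. The later pictures of the box area showed nothing disturbed.

The run took about 15 s of the 58 s allowed.

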